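# Free the hub cap of the used-up label roll

## Task

Lift the clear hinged guard of the label rewinder gently all the way back onto its stop. Then loosen the hub cap that holds the smaller of the two rolls: it may have a left-hand or a right-hand thread, so try it both ways to find which way it turns, about a fifth of a turn, and lift it off. Finish while holding the cap still and upright in the gripper, at least 6 cm straight above its hub, with the guard still fully back; leave the other cap screwed on and the mouse, calculator and sticky notes where they are.

Things in the scene. Friction and masses are not known exactly. Their poses are not given: they have to be found in the camera images.
- machine: Grey desktop label rewinder, fixed, base 235 x 300 mm, 12 mm high. Origin at table height midway between its two upright hubs (at y +-60 mm); x points to the rear housing (x +119 to +149 mm, 88 mm high, with a black stop lip to 118 mm). Two steel guard rests, 10 mm thick, 92 mm high, stand at x -48, y +-134 mm; a guide pin 14 mm wide, 45 mm high at x -40, y 0.
- guard (a joint): Angle of the clear guard, rad: 0 closed (level, over both caps), 1.75 on its stop, leaning 10 degrees beyond upright. Starts closed or a little ajar (to 0.4). A friction hinge (0.25 N m) keeps it where it is left; 0.2 kg. A black-framed clear plate 175 mm from hinge to free edge, 290 mm wide, 8 mm thick.
- guard_hinge (a point): Point on the guard's hinge axis, at its middle: 125 mm behind the machine's origin, 96 mm above the table. The axis runs along the machine's y. The point turns with the guard.
- guard_tab (a point): Centre of the black grip tab at the middle of the guard's free edge, 205 mm from the hinge axis in the guard's plane, 30 mm beyond the plate: a disc 24 mm across, 12 mm thick along the machine's y (pinch it across that; it can pivot between the fingers as the guard swings), on a 12 mm thick neck.
- roll_small: Smaller roll of white label tape, 74 mm across, 25 mm high, fixed round one of the two hubs, left or right. Origin on the hub's axis, 12 mm above the table; the hub's top is 39 mm above the table. Hidden in the hub, a slot lets the cap's cross pin out only at the loosened end of its turn.
- roll_large: Larger roll, 104 mm across, 25 mm high, round the other hub; leave it. Origin as before.
- cap_small: Black hub cap on the smaller roll's hub, 0.04-0.09 kg. Origin on its axis, underside of the flange (39 mm above the table at the start). Flange 62 mm across, 4 mm thick; fluted round knob 34 mm across, 4 to 40 mm above the origin; thin grey rib on top along its x (parallel to the machine's x within 3 degrees at the start). Stem 8 mm thick, 25 mm down into the hub, with a 28 mm cross pin.
- cap_large: The same cap over the larger roll, leave it on (other thread hand). Either cap turns 70 to 78 degrees its loosening way to a stop, where it lifts straight out; the other way it is blocked within about 10 degrees. The way is not visible and varies. Fastened, it lifts only about 2 mm. 15 N of grip turns it; at a stop the knob just slips in the fingers.
- mouse: Black computer mouse, 105 x 60 x 39 mm, bystander. Origin at the centre of its underside.
- calculator: Grey desk calculator, 150 x 80 x 18 mm, bystander. Origin at the centre of its underside.
- notes: Block of yellow sticky notes, 78 x 78 x 24 mm, bystander. Origin at the centre of its underside.

How it is judged:
By the outcome, as a careful person would: the job done as asked, in the order asked, and still so for the second after the job is handed in, while the arm keeps its last pose, push and grip.
It also fails if it takes over 54 s, if anything falls off the work surface, if the arm or the gripper's body presses on something with over 40 N, if the wrist force passes 120 N, or if a joint passes its speed limit or range.

## Robot

A 6-joint arm with a two-finger parallel gripper is mounted at the origin on a cart in front of the work surface, level with it; the furniture and walls round the work are solid. World frame = base frame: x ahead of the robot, y to its left, z up, the work surface at z = 0. Lengths are in m, angles in rad, forces in N, time in s.
With the tool pointing down it reaches from about 0.3 to 0.825 m from the base axis. Payload 5.4 kg.
Tool frame: the origin (TCP) lies on the mounting face of the last link; the fingertips stand 190 mm ahead of it and the grasp point (between the pads) lies 171 mm ahead of it (robot.grip_depth is the distance from the TCP to the grasp point, in m); z points along the fingers, y is the line along which they close (so a half turn about z gives the same grasp; the last joint's range is limited). The gripper opens to 92 mm and grips with 3 to 60 N. Pads are 20 mm wide; open, the fingers measure 128 mm over their backs; the gripper's body (75 mm by 189 mm) begins 69 mm behind the grasp point.
Start: joints at [-1.428, 0.158, 1.597, -0, 1.386, -0.21], TCP at [0.199, -0.54, 0.405] pointing down, gripper open.
Joint ranges: [-2.91, 2.91], [-0.94, 2.29], [0.18, 2.7], [-1.29, 4.43], [0.17, 2.64], [-3, 3]. Speed limits (rad/s): [2.57, 2.57, 3.14, 3.14, 3.14, 3.14].

## Interface

Orientations are given as [roll, pitch, yaw] about the fixed x, y, z axes, in that order (R = Rz(yaw) Ry(pitch) Rx(roll)).
In Python, from plant import robot gives the robot as it stands.
- The arm moves only by the tool carry_out, never from a script. Its arguments are lists of equal length, an entry for each row: "travel": the shift along the tool's x, y, z in mm, a list of three; "roll": the turn about the tool's z in degrees. In form: {"travel": [[x, y, z], ...], "roll": [roll, ...]}. A call has 1 to 10 rows; each row shifts and turns the commanded pose from where the row before left it, along the tool's axes as they then stand; what a row does not reach is not made up. A row lasts 1/12 s, in which the tool goes at most 41.7 mm and 7.16 degrees, less where a joint would pass 70% of its speed; a pose out of reach is approached as far as the arm can. A call is refused whole if a number of a shift passes 41.7 or a number of a turn 7.16, either way. A call with a gripper value outside its range is refused whole. "fingers" is the finger opening in mm, from 0 to 91.9, set as the call begins (left out, the last holds). The fingers move at their own pace and stop on an object; "squeeze" is the grip in N (left out, the last holds). Time passes only in rows, so rows that do not move let the fingers close. It gives the time, the measured TCP pose, the force, the opening and the grip force at its end, in the units of the state.
- robot.get_obs(): the state, without advancing time (a new reading comes with each control period).
- robot.capture(name): name is "side" or "top"; returns the picture (420x560x3 uint8, blue, green, red); there is no depth.
- robot.camera_params(name): a dict with "fx", "fy", "cx", "cy" (pixels), "rvec" (rotation vector, rad) and "tvec" (3), from world to camera coordinates, as OpenCV has them. Camera axes: x right, y down, z forward; pixel columns grow to the right and rows downward; lengths in m; the calibration is good to about 2 mm. A picture is of the moment at which its call begins. camera_params takes no time and is no camera call.
- robot.finish_job(): hands the job in; it is judged then, once.
The state is a dict: "t": time; "q": joint angles; "qvel": joint speeds; "joint_efforts": joint torques, N m; "tcp_pos": TCP position; "tcp_rot": TCP orientation; "ft_force": force on the tool from outside, world axes, zero at the start; "moment": the same for the moment, N m; "gripper_width": finger opening in m; "grip_force": force on a finger pad.
Only numpy, scipy, OpenCV 4.12 (cv2) and the standard library are available. Lean on these libraries where they do the work, as an engineer would, in place of code of your own. Each camera call takes 0.05 s, during which the arm holds its last target. There are 200 camera calls.

## Working session

There is one attempt and no reset: what is moved stays moved. The work goes in short steps, Python scripts to look and compute and a tool call to move; the robot and the scene stay as the last step left them, time stands still between calls to the robot, and variables do not carry over. Pictures are saved under pics/ and viewed, at most 10 in all, crops included, and the job is handed in when it is done.

Besides the shell and the picture viewer there is one more tool, called after ">>>" by a JSON object that holds its "method" and its "body". carry_out: Moves the arm, as the interface text tells. Its arguments: {"type":"object","properties":{"travel":{"type":"array"},"roll":{"type":"array"},"fingers":{"type":"number"},"squeeze":{"type":"number"}},"required":["travel","roll"]}

```bash
mkdir -p pics; ls; python3 - <<'E'
from plant import robot
import cv2,numpy as np
for n in("side","top"):
    cv2.imwrite(f"pics/{n}0.png",robot.capture(n))
    p=robot.camera_params(n);print(n,p)
    R=cv2.Rodrigues(np.array(p["rvec"],float))[0];print(-R.T@np.array(p["tvec"]).ravel(), R)
print(robot.get_obs(),robot.grip_depth)
E
```

```text
pics
side {'fx': 499.81249712834267, 'fy': 499.81249712834267, 'cx': 273.96549569355733, 'cy': 215.1197844958678, 'rvec': array([ 0.87612797, -2.27824316,  1.33304474]), 'tvec': array([0.54199253, 0.16730582, 1.10713783])}
[-0.18507812  1.02005855  0.68755215] [[-0.7436549  -0.66855502  0.00340118]
 [-0.33049537  0.36318871 -0.8711296 ]
 [ 0.5811628  -0.64894387 -0.4910414 ]]
top {'fx': 430.9426535306452, 'fy': 430.9426535306452, 'cx': 283.8898484515833, 'cy': 211.57330023891842, 'rvec': array([ 2.11760406, -2.1319772 ,  0.20042196]), 'tvec': array([0.23164249, 0.53326593, 1.15282995])}
[0.31242379 0.23125334 1.23124366] [[-0.00689778 -0.99997519  0.00142957]
 [-0.98272204  0.00651433 -0.18497285]
 [ 0.18495895 -0.00268077 -0.98274259]]
{'t': 0.1, 'q': array([-1.42805557e+00,  1.58960856e-01,  1.59805137e+00,  8.64736392e-06,
        1.38621119e+00, -2.10136112e-01]), 'qvel': array([ 0.00018449, -0.00193027, -0.0036522 ,  0.00067213,  0.00058817,
       -0.0007514 ]), 'joint_efforts': array([ 6.04950219e-05, -3.86502385e+01, -3.22960210e+01,  7.02433032e-02,
        3.39246599e-02, -5.22610776e-05]), 'tcp_pos': array([ 0.19864609, -0.53934051,  0.40385878]), 'tcp_rot': array([-3.13999954e+00, -3.48476685e-04,  3.52874995e-01]), 'ft_force': array([ 0.31753391, -0.78282804, -0.34871775]), 'moment': array([-0.00712426, -0.03705529,  0.00574554]), 'grip_force': 0.0, 'gripper_width': 0.09162695806676092} 0.1714
```

View pics/top0.png

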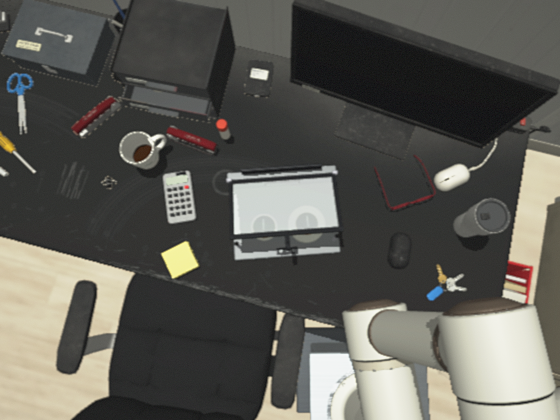

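View pics/side0.png

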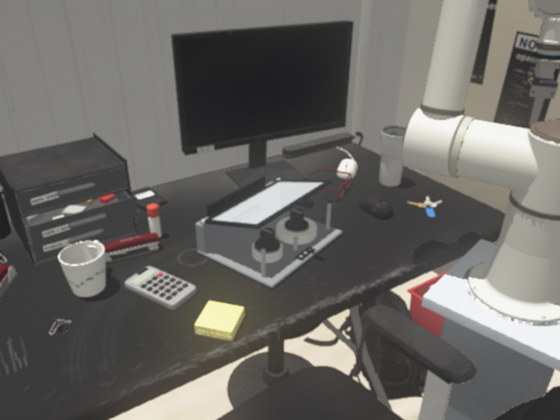

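```bash
python3 - <<'E'
import cv2,numpy as np
a=cv2.imread("pics/top0.png")[155:275,215:360]
b=cv2.imread("pics/side0.png")[165:290,190:350]
a=cv2.resize(a,(580,480),interpolation=cv2.INTER_CUBIC);cv2.imwrite("pics/topc.png",a)
b=cv2.resize(b,(768,600),interpolation=cv2.INTER_CUBIC);cv2.imwrite("pics/sidec.png",b)
E
```

```text
(no output)
```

View pics/topc.png

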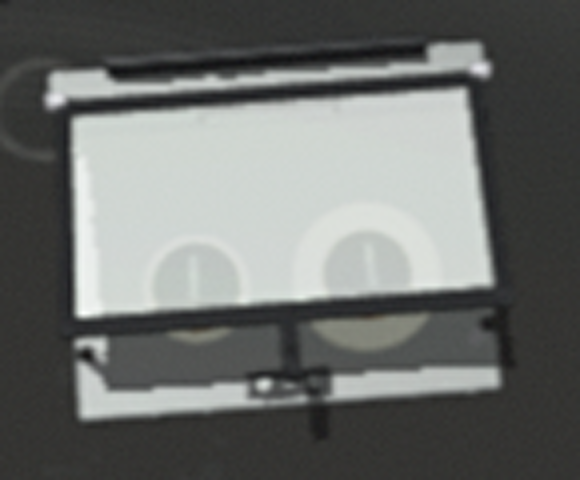

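View pics/sidec.png

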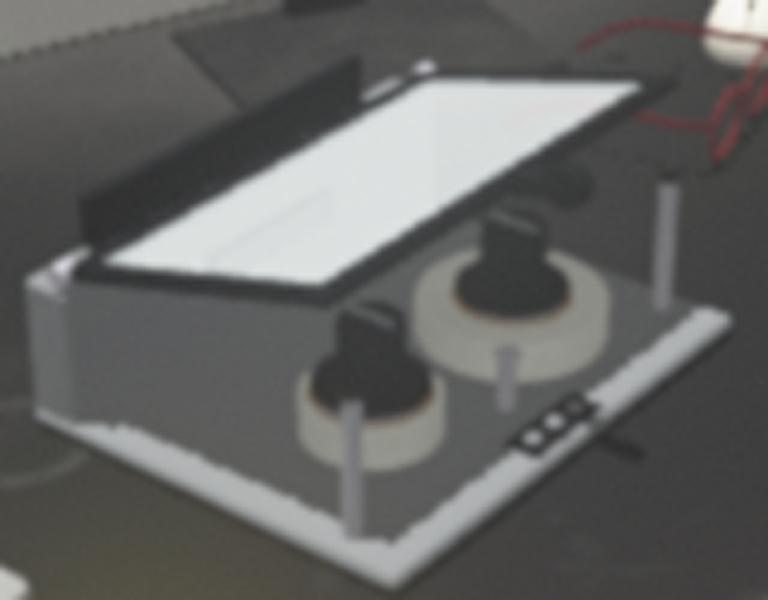

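```bash
cat > h.py <<'E'
import cv2,numpy as np
from plant import robot
def cam(n):
    p=robot.camera_params(n);R=cv2.Rodrigues(np.array(p["rvec"],float))[0]
    K=np.array([[p["fx"],0,p["cx"]],[0,p["fy"],p["cy"]],[0,0,1]]);return K,R,np.array(p["tvec"],float).reshape(3)
def onz(n,uv,z):
    K,R,t=cam(n);c=-R.T@t;d=R.T@np.linalg.solve(K,[uv[0],uv[1],1]);return c+d*(z-c[2])/d[2]
def tri(us,ut):
    P=[];
    for n in("side","top"):
        K,R,t=cam(n);P.append(K@np.c_[R,t])
    X=cv2.triangulatePoints(P[0],P[1],np.array(us,float).reshape(2,1),np.array(ut,float).reshape(2,1)).ravel();return X[:3]/X[3]
def proj(n,X):
    K,R,t=cam(n);return cv2.projectPoints(np.array(X,float).reshape(-1,3),cv2.Rodrigues(R)[0],t,K,None)[0].reshape(-1,2)
E
python3 - <<'E'
from h import *
T=lambda u,v:(215+u/4,155+v/4)
S=lambda u,v:(190+u/4.8,165+v/4.8)
np.set_printoptions(precision=4,suppress=True)
fl=onz("top",T(80,420),.012);fr=onz("top",T(500,388),.012)
fl2=onz("side",S(392,582),.006);fr2=onz("side",S(732,320),.012)
print("front",fl,fr,np.linalg.norm(fl-fr),fl2,fr2)
cs=onz("side",S(375,315),.079);cl=onz("side",S(519,219),.079);print("caps side",cs,cl,np.linalg.norm(cs-cl))
a=onz("top",T(195,278),.079);b=onz("top",T(369,262),.079);print("caps top",a,b,np.linalg.norm(a-b))
m=(cs+cl+a+b)/4; d=(cs+a-cl-b)/2;yaw=np.arctan2(-d[0],d[1]);print("machine",m[:2],yaw)
d=fl-fr;print("yaw front",np.arctan2(-d[0],d[1]), (fl+fr)/2+.086*np.array([np.cos(yaw),np.sin(yaw),0]))
print("tab",tri(S(575,185),T(290,335)))
print("corner L",tri(S(325,298),T(68,330)),"R",tri(S(675,80),T(505,298)))
ex=np.array([np.cos(yaw),np.sin(yaw)])
M=m[:2]
for th in(0,.1,.2,.3,.4,.5):
    X=np.r_[M+ex*(.125-.205*np.cos(th)),.096+.205*np.sin(th)];print(th,X,(proj("side",X)-[190,165])*4.8,(proj("top",X)-[215,155])*4)
E
```

```text
front [0.4039 0.3667 0.012 ] [0.4244 0.07   0.012 ] 0.29743611047978763 [0.4106 0.3616 0.006 ] [0.4239 0.0724 0.012 ]
caps side [0.4957 0.2802 0.079 ] [0.5055 0.1577 0.079 ] 0.12295965969190543
caps top [0.4941 0.2828 0.079 ] [0.5042 0.165  0.079 ] 0.11831073397587119
machine [0.4999 0.2214] 0.08309976550962789
yaw front 0.06911744837736516 [0.4999 0.2255 0.012 ]
tab [0.4374 0.2136 0.1472]
corner L [0.4514 0.3608 0.1419] R [0.4674 0.0814 0.1453]
0 [0.4202 0.2148 0.096 ] [[580.7084 287.5834]] [[296.9599 384.1582]]
0.1 [0.4212 0.2149 0.1165] [[580.6216 250.3111]] [[297.2451 379.5798]]
0.2 [0.4242 0.2151 0.1367] [[576.9548 211.5457]] [[297.2406 371.6798]]
0.3 [0.4293 0.2155 0.1566] [[569.6784 171.7696]] [[296.931  360.3758]]
0.4 [0.4363 0.2161 0.1758] [[558.823  131.5001]] [[296.3042 345.6329]]
0.5 [0.4452 0.2169 0.1943] [[544.4824  91.2796]] [[295.3525 327.4724]]
```

>>> {"method": "carry_out", "body": {"travel": [[0, 0, 0], [0, 0, 0], [0, 0, 0], [36, 2.5, 0], [36, 2.5, 0], [36, 2.5, 0], [36, 2.5, 0], [36, 2.5, 0], [36, 2.5, 0], [0, -20, 0]], "roll": [5.4, 5.4, 5.3, 0, 0, 0, 0, 0, 0, 0], "fingers": 60}}

```text
t: 0.93
tcp_pos: [0.4185, -0.52, 0.4001]
tcp_rot: [-3.138, -0.0, 0.075]
ft_force: [-0.4, 0.6, -1.5]
gripper_width: 0.06
grip_force: 0.0
```

>>> {"method": "carry_out", "body": {"travel": [[2.5, -35, 0], [2.5, -35, 0], [2.5, -35, 0], [2.5, -35, 0], [2.5, -35, 0], [2.5, -35, 0], [2.5, -35, 0], [2.5, -35, 0], [2.5, -35, 0], [2.5, -35, 0]], "roll": [0, 0, 0, 0, 0, 0, 0, 0, 0, 0]}}

```text
t: 1.77
tcp_pos: [0.4131, -0.1665, 0.4043]
tcp_rot: [-3.141, 0.0, 0.071]
ft_force: [0.1, 0.2, -0.6]
gripper_width: 0.06
grip_force: 0.0
```

>>> {"method": "carry_out", "body": {"travel": [[2.5, -35, 0], [2.5, -35, 0], [2.5, -35, 0], [2.5, -35, 0], [2.5, -35, 0], [2.5, -35, 0], [2.5, -35, 0], [2.5, -35, 0], [2.5, -35, 0], [0, 0, 0]], "roll": [0, 0, 0, 0, 0, 0, 0, 0, 0, 0]}}

```text
t: 2.6
tcp_pos: [0.4124, 0.152, 0.4044]
tcp_rot: [-3.139, 0.001, 0.078]
ft_force: [-0.4, 0.5, -0.7]
gripper_width: 0.0597
grip_force: 0.0
```

>>> {"method": "carry_out", "body": {"travel": [[10, -32, 0], [10, -32, 0], [0, 0, 15], [0, 0, 15], [0, 0, 0], [0, 0, 0]], "roll": [0, 0, 0, 0, 0, 0]}}

```text
t: 3.1
tcp_pos: [0.4285, 0.2124, 0.3738]
tcp_rot: [3.141, 0.003, 0.071]
ft_force: [0.6, -0.8, -0.7]
gripper_width: 0.0598
grip_force: 0.0
```

```bash
python3 - <<'E'
from h import *
a=robot.capture("side")[100:250,240:400];b=robot.capture("top")[175:275,220:350]
im=np.hstack([cv2.resize(a,(400,375),interpolation=3),cv2.resize(b,(400,375)[:1]+(308,),interpolation=3)[:375] if 0 else cv2.copyMakeBorder(cv2.resize(b,(400,308),interpolation=3),0,67,0,0,0)])
cv2.imwrite("pics/p1.png",im);o=robot.get_obs();print(o["tcp_pos"])
g=o["tcp_pos"]-[0,0,.1714]
print((proj("side",g)-[240,100])*2.5,(proj("top",g)-[220,175])*3.077+[400,0])
E
```

```text
[0.42905914 0.21239364 0.37545707]
[[176.09632867 203.87902575]] [[617.91962001 209.32138245]]
```

View pics/p1.png

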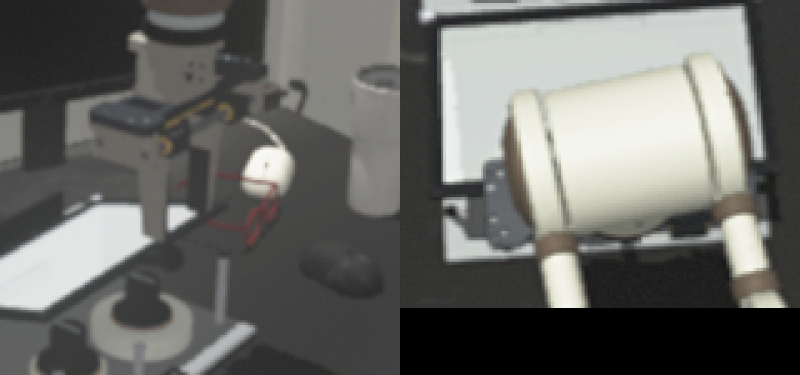

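>>> {"method": "carry_out", "body": {"travel": [[0, -5, 10], [0, 0, 10], [0, 0, 10], [0, 0, 10], [0, 0, 10], [0, 0, 2], [0, 0, 0]], "roll": [0, 0, 0, 0, 0, 0, 0]}}

```text
t: 3.78
tcp_pos: [0.428, 0.2177, 0.3213]
tcp_rot: [3.141, 0.003, 0.072]
ft_force: [-0.5, 0.6, 0.8]
gripper_width: 0.0598
grip_force: 0.0
```

>>> {"method": "carry_out", "body": {"travel": [[0, 0, 0], [0, 0, 0], [0, 0, 0], [0, 0, 0], [0, 0, 0], [0, 0, 0]], "roll": [0, 0, 0, 0, 0, 0], "fingers": 0, "squeeze": 12}}

```text
t: 4.28
tcp_pos: [0.4285, 0.2179, 0.323]
tcp_rot: [-3.142, -0.001, 0.072]
ft_force: [0.8, 0.8, 0.2]
gripper_width: 0.0221
grip_force: 0.0
```

>>> {"method": "carry_out", "body": {"travel": [[0, 0, 0], [0, 0, 0], [0, 0, 0], [0, 0, 0]], "roll": [0, 0, 0, 0]}}

```text
t: 4.62
tcp_pos: [0.4284, 0.2185, 0.3228]
tcp_rot: [-3.139, -0.0, 0.072]
ft_force: [0.3, 4.7, -0.7]
gripper_width: 0.0122
grip_force: 12.0
```

```bash
python3 - <<'E'
import numpy as np
M=np.array([.5,.2225]);y=.073;ex=np.array([np.cos(y),np.sin(y)])
th=np.linspace(.27,1.76,51)
x=.125-.205*np.cos(th);z=.096+.205*np.sin(th)
d=np.c_[np.diff(x),np.diff(z)]*1000
for k in range(0,50,5):print(k,[[round(a,1),0,round(-b,1)] for a,b in d[k:k+5]])
E
```

```text
0 [[np.float64(1.7), 0, np.float64(-5.9)], [np.float64(1.9), 0, np.float64(-5.8)], [np.float64(2.1), 0, np.float64(-5.7)], [np.float64(2.2), 0, np.float64(-5.7)], [np.float64(2.4), 0, np.float64(-5.6)]]
5 [[np.float64(2.6), 0, np.float64(-5.5)], [np.float64(2.7), 0, np.float64(-5.5)], [np.float64(2.9), 0, np.float64(-5.4)], [np.float64(3.1), 0, np.float64(-5.3)], [np.float64(3.2), 0, np.float64(-5.2)]]
10 [[np.float64(3.4), 0, np.float64(-5.1)], [np.float64(3.5), 0, np.float64(-5.0)], [np.float64(3.7), 0, np.float64(-4.9)], [np.float64(3.8), 0, np.float64(-4.8)], [np.float64(3.9), 0, np.float64(-4.7)]]
15 [[np.float64(4.1), 0, np.float64(-4.5)], [np.float64(4.2), 0, np.float64(-4.4)], [np.float64(4.3), 0, np.float64(-4.3)], [np.float64(4.5), 0, np.float64(-4.2)], [np.float64(4.6), 0, np.float64(-4.0)]]
20 [[np.float64(4.7), 0, np.float64(-3.9)], [np.float64(4.8), 0, np.float64(-3.7)], [np.float64(4.9), 0, np.float64(-3.6)], [np.float64(5.0), 0, np.float64(-3.5)], [np.float64(5.1), 0, np.float64(-3.3)]]
25 [[np.float64(5.2), 0, np.float64(-3.1)], [np.float64(5.3), 0, np.float64(-3.0)]
[... 231 characters left out ...]
loat64(-2.0)], [np.float64(5.8), 0, np.float64(-1.8)], [np.float64(5.9), 0, np.float64(-1.6)]]
35 [[np.float64(5.9), 0, np.float64(-1.5)], [np.float64(6.0), 0, np.float64(-1.3)], [np.float64(6.0), 0, np.float64(-1.1)], [np.float64(6.0), 0, np.float64(-0.9)], [np.float64(6.1), 0, np.float64(-0.8)]]
40 [[np.float64(6.1), 0, np.float64(-0.6)], [np.float64(6.1), 0, np.float64(-0.4)], [np.float64(6.1), 0, np.float64(-0.2)], [np.float64(6.1), 0, np.float64(-0.0)], [np.float64(6.1), 0, np.float64(0.2)]]
45 [[np.float64(6.1), 0, np.float64(0.3)], [np.float64(6.1), 0, np.float64(0.5)], [np.float64(6.1), 0, np.float64(0.7)], [np.float64(6.0), 0, np.float64(0.9)], [np.float64(6.0), 0, np.float64(1.1)]]
```

>>> {"method": "carry_out", "body": {"travel": [[1.7, 0, -5.9], [1.9, 0, -5.8], [2.1, 0, -5.7], [2.2, 0, -5.7], [2.4, 0, -5.6], [2.6, 0, -5.5], [2.7, 0, -5.5], [2.9, 0, -5.4], [3.1, 0, -5.3], [3.2, 0, -5.2]], "roll": [0, 0, 0, 0, 0, 0, 0, 0, 0, 0], "squeeze": 15}}

```text
t: 5.45
tcp_pos: [0.4528, 0.2203, 0.3778]
tcp_rot: [-3.139, 0.002, 0.072]
ft_force: [1.1, 5.7, -3.0]
gripper_width: 0.012
grip_force: 15.0
```

>>> {"method": "carry_out", "body": {"travel": [[3.4, 0, -5.1], [3.5, 0, -5.0], [3.7, 0, -4.9], [3.8, 0, -4.8], [3.9, 0, -4.7], [4.1, 0, -4.5], [4.2, 0, -4.4], [4.3, 0, -4.3], [4.5, 0, -4.2], [4.6, 0, -4.0]], "roll": [0, 0, 0, 0, 0, 0, 0, 0, 0, 0]}}

```text
t: 6.28
tcp_pos: [0.4927, 0.2231, 0.4236]
tcp_rot: [-3.14, 0.003, 0.072]
ft_force: [-1.5, 3.7, -1.6]
gripper_width: 0.012
grip_force: 15.0
```

>>> {"method": "carry_out", "body": {"travel": [[4.7, 0, -3.9], [4.8, 0, -3.7], [4.9, 0, -3.6], [5.0, 0, -3.5], [5.1, 0, -3.3], [5.2, 0, -3.1], [5.3, 0, -3.0], [5.4, 0, -2.8], [5.5, 0, -2.7], [5.6, 0, -2.5]], "roll": [0, 0, 0, 0, 0, 0, 0, 0, 0, 0]}}

```text
t: 7.12
tcp_pos: [0.5443, 0.2268, 0.4558]
tcp_rot: [-3.14, 0.003, 0.072]
ft_force: [-2.1, 5.6, -1.6]
gripper_width: 0.0121
grip_force: 15.0
```

>>> {"method": "carry_out", "body": {"travel": [[5.6, 0, -2.3], [5.7, 0, -2.2], [5.8, 0, -2.0], [5.8, 0, -1.8], [5.9, 0, -1.6], [5.9, 0, -1.5], [6.0, 0, -1.3], [6.0, 0, -1.1], [6.0, 0, -0.9], [6.1, 0, -0.8]], "roll": [0, 0, 0, 0, 0, 0, 0, 0, 0, 0]}}

```text
t: 7.95
tcp_pos: [0.6031, 0.2309, 0.4717]
tcp_rot: [-3.141, 0.002, 0.072]
ft_force: [-2.3, 4.1, -1.3]
gripper_width: 0.0116
grip_force: 15.0
```

>>> {"method": "carry_out", "body": {"travel": [[6, 0, -0.6], [6, 0, -0.4], [6, 0, -0.2], [6, 0, 0], [6, 0, 0.2], [6, 0, 0.3], [5, 0, 0.4], [4, 0, 0.4], [3, 0, 0.4]], "roll": [0, 0, 0, 0, 0, 0, 0, 0, 0]}}

```text
t: 8.7
tcp_pos: [0.6513, 0.2343, 0.4716]
tcp_rot: [-3.141, -0.0, 0.072]
ft_force: [-2.8, 3.4, 0.2]
gripper_width: 0.0118
grip_force: 15.0
```

>>> {"method": "carry_out", "body": {"travel": [[2, 0, 0.3], [2, 0, 0.3], [2, 0, 0.4], [1, 0, 0.2], [1, 0, 0.2], [0, 0, 0]], "roll": [0, 0, 0, 0, 0, 0]}}

```text
t: 9.2
tcp_pos: [0.6591, 0.2349, 0.4704]
tcp_rot: [-3.141, -0.001, 0.072]
ft_force: [-1.5, 5.0, 1.1]
gripper_width: 0.0118
grip_force: 15.0
```

>>> {"method": "carry_out", "body": {"travel": [[1, 0, 0.2], [1, 0, 0.2], [1, 0, 0.2], [1, 0, 0.2], [0, 0, 0], [0, 0, 0]], "roll": [0, 0, 0, 0, 0, 0]}}

```text
t: 9.7
tcp_pos: [0.663, 0.2351, 0.4697]
tcp_rot: [-3.141, -0.001, 0.072]
ft_force: [-1.3, 4.9, 1.0]
gripper_width: 0.0119
grip_force: 15.0
```

>>> {"method": "carry_out", "body": {"travel": [[1, 0, 0.2], [1, 0, 0.2], [1, 0, 0.2], [1, 0, 0.2], [0, 0, 0], [0, 0, 0]], "roll": [0, 0, 0, 0, 0, 0]}}

```text
t: 10.2
tcp_pos: [0.6659, 0.2355, 0.4693]
tcp_rot: [-3.141, 0.004, 0.073]
ft_force: [-10.4, 2.7, 6.0]
gripper_width: 0.0119
grip_force: 15.0
```

>>> {"method": "carry_out", "body": {"travel": [[0, 0, 0], [0, 0, 0], [0, 0, 0], [0, 0, 0]], "roll": [0, 0, 0, 0], "fingers": 60}}

```text
t: 10.53
tcp_pos: [0.6673, 0.2345, 0.4682]
tcp_rot: [3.141, -0.001, 0.071]
ft_force: [-0.5, 0.5, -0.5]
gripper_width: 0.0363
grip_force: 0.0
```

>>> {"method": "carry_out", "body": {"travel": [[-10, 0, -3], [-20, 0, -5], [-30, 0, 0], [-35, 0, 0], [-35, 0, 0], [-30, -30, 0], [-10, -30, 0], [0, 0, 0], [0, 0, 0]], "roll": [0, 0, 0, 0, 0, 0, 0, 0, 0], "fingers": 60}}

```text
t: 11.28
tcp_pos: [0.493, 0.2829, 0.4766]
tcp_rot: [3.141, -0.001, 0.074]
ft_force: [0.6, 0.2, 0.4]
gripper_width: 0.0599
grip_force: 0.0
```

```bash
python3 - <<'E'
from h import *
a=robot.capture("side")[80:290,150:390];b=robot.capture("top")[120:280,200:360]
cv2.imwrite("pics/p2.png",np.hstack([cv2.resize(a,(480,420),interpolation=3),cv2.copyMakeBorder(cv2.resize(b,(320,320),interpolation=3),0,100,0,0,0)]))
o=robot.get_obs();print(o["tcp_pos"],o["q"],o["moment"],o["t"])
M=np.array([.5,.2225]);ex=np.array([np.cos(.073),np.sin(.073)])
for th in(1.65,1.75):
    X=np.r_[M+ex*(.125-.205*np.cos(th)),.096+.205*np.sin(th)];print(th,(proj("side",X)-[150,80])*2,(proj("top",X)-[200,120])*2)
E
```

```text
[0.49415943 0.28165922 0.47632756] [ 3.05852177e-01  1.03591730e-01  1.51666664e+00 -8.09420249e-04
  1.52096027e+00  1.80526421e+00] [ 0.07032141 -0.04008656  0.01457678] 11.3833
1.65 [[172.43756141  82.68252206]] [[163.23629516  50.14222232]]
1.75 [[159.73922044  81.35285192]] [[161.83870096  33.95600829]]
```

View pics/p2.png

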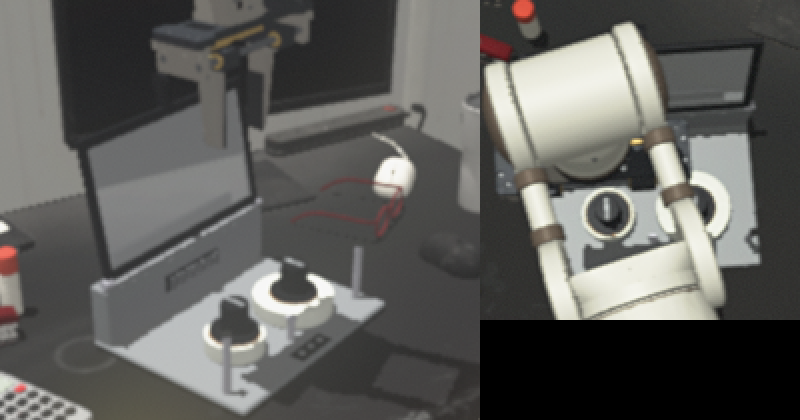

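```bash
python3 - <<'E'
from h import *
print(onz("top",(263.5,225.3),.079),onz("side",(268,231),.079),tri((268,231),(263.5,225.3)))
E
```

```text
[0.49187709 0.28351044 0.079     ] [0.49477238 0.28168616 0.079     ] [0.49212235 0.28383312 0.08094293]
```

>>> {"method": "carry_out", "body": {"travel": [[0, 0, 15], [0, 0, 15], [0, 0, 15], [0, 0, 15], [0, 0, 15], [0, 0, 15], [0, 0, 15], [0, 0, 15], [0, 0, 15], [0, 0, 0]], "roll": [-7, -7, -7, -7, -7, -7, -7, -7, -7, -7]}}

```text
t: 12.22
tcp_pos: [0.4937, 0.2805, 0.3374]
tcp_rot: [-3.137, 0.004, 1.298]
ft_force: [-0.7, 0.2, -0.4]
gripper_width: 0.06
grip_force: 0.0
```

>>> {"method": "carry_out", "body": {"travel": [[1, 1, 0], [1, 0, 0], [0, 0, 20], [0, 0, 20], [0, 0, 20], [0, 0, 15], [0, 0, 15], [0, 0, 10], [0, 0, 0], [0, 0, 0]], "roll": [-7, -7, 0, 0, 0, 0, 0, 0, 0, 0]}}

```text
t: 13.05
tcp_pos: [0.4955, 0.2832, 0.241]
tcp_rot: [-3.141, 0.0, 1.537]
ft_force: [0.2, 0.7, 0.7]
gripper_width: 0.0601
grip_force: 0.0
```

>>> {"method": "carry_out", "body": {"travel": [[0, 0, 0], [0, 0, 0], [0, 0, 0], [0, 0, 0], [0, 0, 0], [0, 0, 0]], "roll": [0, 0, 0, 0, 0, 0], "fingers": 20, "squeeze": 15}}

```text
t: 13.55
tcp_pos: [0.4953, 0.284, 0.2421]
tcp_rot: [3.14, -0.0, 1.538]
ft_force: [-0.8, -0.7, 3.4]
gripper_width: 0.0336
grip_force: 15.0
```

```bash
python3 - <<'E'
from h import *
o=robot.get_obs()
for k in("tcp_pos","tcp_rot","q","ft_force","moment","gripper_width","grip_force"):print(k,o[k])
E
```

```text
tcp_pos [0.49528001 0.28396577 0.24205644]
tcp_rot [ 3.14034675e+00 -3.86246937e-04  1.53799597e+00]
q [ 3.09010780e-01  3.28051918e-01  1.73895562e+00 -6.11297231e-05
  1.07328182e+00  3.41840518e-01]
ft_force [-0.83743601 -0.70091077  3.36939613]
moment [-0.06914122 -0.011039   -0.00715577]
gripper_width 0.03357849952722249
grip_force 15.000845342874527
```

>>> {"method": "carry_out", "body": {"travel": [[0, 0, 0], [0, 0, 0], [0, 0, 0], [0, 0, 0], [0, 0, 0], [0, 0, 0]], "roll": [-4, -4, -4, -4, -4, 0]}}

```text
t: 14.05
tcp_pos: [0.4954, 0.2838, 0.2419]
tcp_rot: [3.14, 0.0, 1.888]
ft_force: [0.7, -1.2, 2.7]
gripper_width: 0.0337
grip_force: 15.0
```

```bash
python3 - <<'E'
from h import *
o=robot.get_obs()
for k in("tcp_pos","tcp_rot","ft_force","moment","gripper_width","grip_force"):print(k,o[k])
E
```

```text
tcp_pos [0.49543667 0.28382743 0.24189362]
tcp_rot [3.13996766e+00 1.12949185e-04 1.88791509e+00]
ft_force [ 0.71772747 -1.20980151  2.74454218]
moment [-0.14958926 -0.26267884 -0.22711549]
gripper_width 0.033701518585342816
grip_force 14.999590516090393
```

>>> {"method": "carry_out", "body": {"travel": [[0, 0, 0], [0, 0, 0], [0, 0, 0], [0, 0, 0], [0, 0, 0], [0, 0, 0], [0, 0, 0], [0, 0, 0], [0, 0, 0]], "roll": [4, 4, 4, 4, 4, 4, 4, 4, 0]}}

```text
t: 14.8
tcp_pos: [0.4952, 0.284, 0.2419]
tcp_rot: [3.141, -0.001, 1.325]
ft_force: [0.1, 0.2, 3.7]
gripper_width: 0.0336
grip_force: 15.0
```

```bash
python3 - <<'E'
from h import *
o=robot.get_obs()
for k in("tcp_rot","ft_force","moment","gripper_width","grip_force"):print(k,o[k])
a=robot.capture("side")[190:280,220:340];b=robot.capture("top")[120:280,200:360]
cv2.imwrite("pics/p3.png",np.hstack([cv2.resize(a,(480,360),interpolation=3),cv2.copyMakeBorder(cv2.resize(b,(320,320),interpolation=3),0,40,0,0,0)]))
E
```

```text
tcp_rot [ 3.14077160e+00 -5.90644107e-04  1.32517572e+00]
ft_force [0.10409866 0.2273073  3.69798678]
moment [-0.01440335 -0.055881   -0.09079204]
gripper_width 0.03364814415639967
grip_force 15.001681298017502
```

View pics/p3.png

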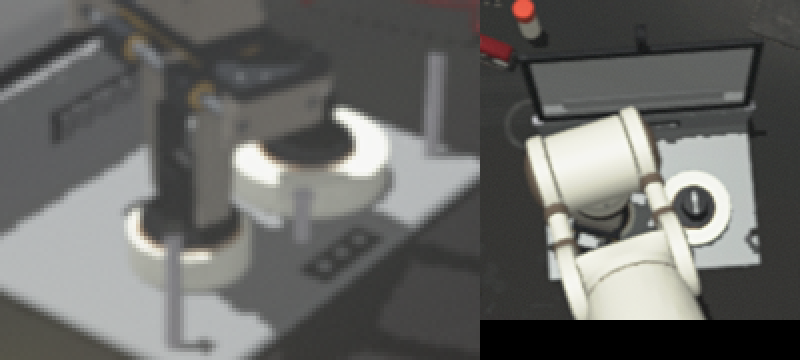

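>>> {"method": "carry_out", "body": {"travel": [[0, 0, 0], [0, 0, 0], [0, 0, 0], [0, 0, 0], [0, 0, 0]], "roll": [4, 4, 4, 4, 4]}}

```text
t: 15.32
tcp_pos: [0.4953, 0.284, 0.2419]
tcp_rot: [3.141, -0.001, 0.977]
ft_force: [0.4, -0.3, 5.4]
gripper_width: 0.0336
grip_force: 15.0
```

```bash
python3 - <<'E'
from h import *
o=robot.get_obs();print(o["tcp_rot"],o["moment"],o["ft_force"])
E
```

```text
[ 3.14086894e+00 -8.70003124e-04  9.77248561e-01] [-0.02979037 -0.05526918  0.04342521] [ 0.4023625  -0.26351069  5.43159444]
```

>>> {"method": "carry_out", "body": {"travel": [[0, 0, 0], [0, 0, 0], [0, 0, 0], [0, 0, 0], [0, 0, 0], [0, 0, 0], [0, 0, 0], [0, 0, 0], [0, 0, 0]], "roll": [4, 4, 4, 4, 4, 4, 4, 4, 4]}}

```text
t: 16.07
tcp_pos: [0.4955, 0.2839, 0.2419]
tcp_rot: [3.141, -0.002, 0.349]
ft_force: [1.8, -0.8, 2.7]
gripper_width: 0.0336
grip_force: 15.0
```

```bash
python3 - <<'E'
from h import *
o=robot.get_obs();print(o["tcp_rot"],o["moment"],o["ft_force"])
E
```

```text
[ 3.14101178e+00 -2.21635397e-03  3.49062327e-01] [-0.05472108 -0.37143538  0.15863461] [ 1.80576235 -0.83491234  2.70308656]
```

>>> {"method": "carry_out", "body": {"travel": [[0, 0, 0], [0, 0, 0], [0, 0, 0], [0, 0, 0], [0, 0, -2], [0, 0, -2], [0, 0, -2], [0, 0, -2], [0, 0, 0]], "roll": [4, 4, 4, 0, 0, 0, 0, 0, 0]}}

```text
t: 16.82
tcp_pos: [0.495, 0.2839, 0.25]
tcp_rot: [-3.142, 0.0, 0.142]
ft_force: [-0.5, 0.8, -0.1]
gripper_width: 0.0338
grip_force: 15.0
```

```bash
python3 - <<'E'
from h import *
o=robot.get_obs();print(o["tcp_pos"],o["tcp_rot"],o["moment"],o["ft_force"],o["q"])
E
```

```text
[0.49498783 0.28390135 0.24997875] [-3.14150989e+00  2.45209705e-04  1.42008016e-01] [ 0.00064108  0.09326644 -0.02150568] [-0.53431103  0.82617622 -0.11206151] [3.09018388e-01 3.16184808e-01 1.73597093e+00 1.38044315e-04
 1.08966496e+00 1.73774281e+00]
```

>>> {"method": "carry_out", "body": {"travel": [[0, 0, -6], [0, 0, -6], [0, 0, -6], [0, 0, -8], [0, 0, -10], [0, 0, -10], [0, 0, -10], [0, 0, -10], [0, 0, -10], [0, 0, -8]], "roll": [0, 0, 0, 0, 0, 0, 0, 0, 0, 0], "squeeze": 20}}

```text
t: 17.65
tcp_pos: [0.4951, 0.2839, 0.3349]
tcp_rot: [-3.141, -0.001, 0.142]
ft_force: [0.0, 1.4, -0.3]
gripper_width: 0.0337
grip_force: 20.0
```

>>> {"method": "carry_out", "body": {"travel": [[0, 0, 0], [0, 0, 0], [0, 0, 0], [0, 0, 0], [0, 0, 0], [0, 0, 0]], "roll": [0, 0, 0, 0, 0, 0]}}

```text
t: 18.15
tcp_pos: [0.4948, 0.2838, 0.3327]
tcp_rot: [3.141, 0.001, 0.142]
ft_force: [0.3, -0.2, -0.0]
gripper_width: 0.0337
grip_force: 20.0
```

```bash
python3 - <<'E'
from h import *
o=robot.get_obs();print(o["tcp_pos"],o["ft_force"],o["qvel"],o["gripper_width"])
a=robot.capture("side")[90:300,150:390];b=robot.capture("top")[120:280,200:360]
cv2.imwrite("pics/p4.png",np.hstack([cv2.resize(a,(480,420),interpolation=3),cv2.copyMakeBorder(cv2.resize(b,(320,320),interpolation=3),0,100,0,0,0)]))
for z in(.039,.099,.12):print(z,(proj("side",[.495,.283,z])-[150,90])*2)
E
```

```text
[0.49484502 0.28378363 0.33273525] [ 0.29756789 -0.22060838 -0.04998421] [ 0.00189892 -0.00092946 -0.00284218 -0.00054845 -0.00292995 -0.00114431] 0.0336772606195798
0.039 [[235.19673925 311.05421188]]
0.099 [[235.04948668 267.65267274]]
0.12 [[234.99616921 251.93776824]]
```

View pics/p4.png

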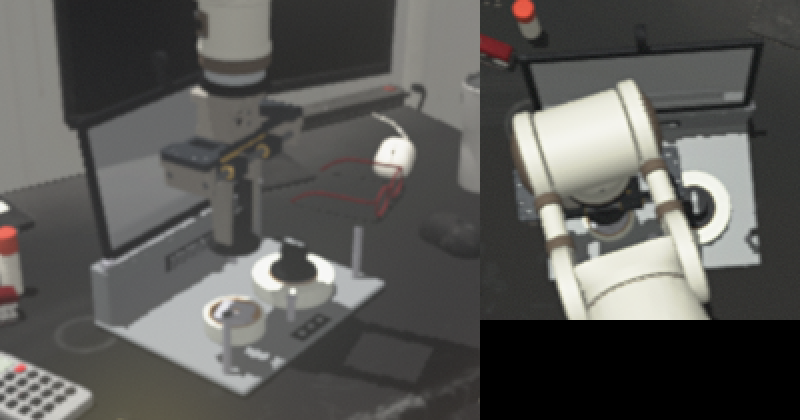

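The side view shows the cap held level, its flange near pixel (236,242), about 9 cm above its empty hub. The guard tab in the top view, at (642,32), matches the predicted 1.75 rad position. The large cap is still on.

```bash
python3 -c "
from plant import robot
print(robot.finish_job())"
```

```text
the job is handed in; nothing more can be done
None
```

The job is handed in: the guard is back on its stop, and the small roll's cap came loose turning clockwise (left-hand thread) and is held upright about 9 cm above its hub. The other cap is still on, and the mouse, calculator and notes were not touched.

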